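# Turn the pale biscuit and start the timer

## Robot

A 6-joint arm with a two-finger parallel gripper is mounted at the origin on the work surface. World frame = base frame: x ahead of the robot, y to its left, z up, the work surface at z = 0. Lengths are in m, angles in rad, forces in N, time in s.
With the tool pointing down it reaches from about 0.3 to 0.75 m from the base axis. Payload 8.5 kg.
Tool frame: the origin (TCP) lies on the centre line of the jaws, within the pads' length; the fingertips stand 19 mm ahead of it and the grasp point (between the pads) is the TCP; z points along the fingers, y is the line along which they close (so a half turn about z gives the same grasp; the last joint's range is limited). The gripper opens to 85 mm and grips with 20 to 120 N. Pads are 22 mm wide; open, the fingers measure 114 mm over their backs; the gripper's body (76 mm by 85 mm) begins 54 mm behind the grasp point. The pads swing forward as they close: fully open they stand 13 mm farther back than shut.
Start: joints at [1.084, 0.381, 1.297, -0, 1.464, -0.215], TCP at [0.148, 0.53, 0.25] pointing down, gripper open.
Joint ranges: [-3.11, 3.11], [-0.89, 2.33], [0.22, 2.48], [-1.42, 4.56], [0.17, 2.85], [-2.88, 2.88]. Speed limits (rad/s): [2.39, 2.39, 3.14, 3.14, 3.14, 3.14].

## Interface

Orientations are given as a unit quaternion [x, y, z, w].
In Python, from bench import env, optics, ticket, find_in gives the robot as it stands. The module is installed in compiled form; this text tells all that it offers.
- The arm moves only by the tool drive_tool, never from a script. Its arguments are lists of equal length, an entry for each row: "offset": the shift along the tool's x, y, z scaled (see below), a list of three; "angular": the turn, a rotation vector about the tool's x, y, z scaled (see below), a list of three. A call has 1 to 20 rows; each row is the pose to reach, as a shift and turn from the pose commanded when the call began, along the tool's axes at that moment; what a row does not reach only later rows make up. The controller multiplies each number of a shift by 0.15 m and each number of a turn by 2 rad. A row lasts 1/12 s, in which the tool goes at most 41.7 mm and 7.16 degrees, less where a joint would pass 70% of its speed; a pose out of reach is approached as far as the arm can. A call with a number of a shift or a turn outside -1 to 1 is refused whole. A call with a gripper value outside its range is refused whole. "jaw" is the opening, from 0 (shut) to 1 (fully open), set as the call begins (left out, the last holds). The fingers move at their own pace and stop on an object; the grip force is fixed at half the most. Time passes only in rows, so rows that repeat a pose let the fingers close. It gives the time, the measured TCP pose, the force, the opening and the grip force at its end, in the units of the state.
- env.observe(): the state, without advancing time (a new reading comes with each control period).
- optics.capture(name): name is "side" or "top"; returns (picture, depth): 400x640x3 uint8, red, green, blue; 400x640 float32, m along the optical axis (not along the pixel's ray), 0 where there is no reading.
- optics.camera_params(name): a dict with "vfov" (degrees; the focal length in pixels is half the picture's height over the tangent of half this angle, whatever the lens; pixels are square), "cx", "cy" (the principal point, pixels), "origin" and "rotation" of the camera in the world. Camera axes: x right, y down, z forward; pixel columns grow to the right and rows downward; lengths in m; the calibration is good to about 2 mm. A picture is of the moment at which its call begins. camera_params takes no time and is no camera call.
- ticket.job_done(): hands the job in; it is judged then, once.
Trained networks look in the newest picture that a camera, given by its name, has taken for a name from the list of things; names that differ only in an ending like _2 or _b are one class to them, and where a whole thing is asked for, a point or a joint stands for the part that bears it (a point fixed in the world has none). Each returns a list of dicts, best first, with "conf" (0 to 1); they miss things now and then, are a little off and sometimes report something else, mostly with a low value. They report only what shows in the picture. A call takes as long as a camera call. They do not tell look-alikes from the thing itself.
- find_in(target, camera): "box" ([centre column, centre row, width, height] in pixels, round what is visible of it).
The state is a dict: "time": time; "qpos": joint angles; "qvel": joint speeds; "tau": joint torques, N m; "eef_pos": TCP position; "orientation": TCP orientation; "ft_force": force on the tool from outside, world axes, zero at the start; "wrist_torque": the same for the moment, N m; "grip_width": opening from 0.0 (shut) to 1.0 (fully open); "finger_force": force on a finger pad.
Only numpy, scipy, OpenCV 4.12 (cv2) and the standard library are available. Lean on these libraries where they do the work, as an engineer would, in place of code of your own. Each camera call takes 0.05 s, during which the arm holds its last target. There are 200 camera calls.

## Task

On the marble slab, use the spatula to turn over the big biscuit that still has its pale face up: flip it across the low steel strip so that it comes to rest dark face up on the other half of the slab, without the robot's hand touching it and without moving the other biscuit. Then lay the spatula back flat, along the middle of its blue mat, and after that press the timer's green button all the way down and let it go. Leave everything else where it is.

Things in the scene. Friction and masses are not known exactly. Their poses are not given: they have to be found in the camera images.
- spatula_grip (a point): Spatula (about 140 g), centre of the section of its red handle, a straight bar 100 mm long (x, from 55 mm behind to 45 mm ahead of this point), 18 mm wide (y), 24 mm high (z), 22 mm clear below as it lies; a 12 mm heel at its rear end reaches down to blade level, so it lies level by itself. x points to the blade, z up. Pinch it across y; the hand may lean along the handle.
- spatula_tip (a point): Middle of the front edge of the spatula's steel blade, in mid-thickness: 145 mm ahead (+x) of spatula_grip and 33 mm lower, same axes. The blade is flat, 70 mm long (x), 62 mm wide (y), 2.5 mm thick, parallel to the handle; a bent shank rises from its rear end to the handle.
- spatula: The whole spatula, 200 mm long. Origin at the level of the blade's underside, mid-length and mid-width, 40 mm ahead of spatula_grip and 34 mm lower. Axes as spatula_grip. It starts lying on the mat, blade towards the mat's +x.
- mat: Blue silicone mat fixed on the table, 250 mm (x) by 100 mm (y), 4 mm thick; the spatula's place. Origin at the centre of its underside on the table, x along its length, z up.
- slab: Marble slab fixed on the table, 220 (x) by 260 (y) by 20 mm thick; origin at the centre of its underside, z up. A fixed steel strip along y at x = -44 mm is 4 mm wide and stands 5 mm above the top. Two biscuits (y about +60 and -60 mm) overhang the edge x = -110 mm by 35 to 39 mm, free space below down to the table. The half beyond the strip (+x) is empty: flip in +x, to lie there.
- biscuit_center (a point): The biscuit to turn: a rigid round disc 96 mm across and 12 mm thick, about 110 g. Point at its centre, half-way up. Its pale straw-coloured face is on its +z side, up at the start; the dark brown face is below. Its far edge starts 3 to 7 mm short of the strip, which stops it from sliding when the overhanging edge is lifted, so that it tips over across the strip.
- turned_center (a point): The other biscuit, same size, already dark brown face up: leave it. Point at its centre, half-way up.
- start_top (a point): Centre of the top face of the timer's green push button, 34 mm across, z up; the top stands 57 mm above the table, on a white box 90 x 90 x 35 mm fixed to the table.
- start (a joint): How far the green button is pressed: 0 up, 6 mm (0.006) fully down. Sprung: it starts to move at about 1.5 N, reaches its stop at 5 N, and comes up again when let go.
- shaker_center (a point): Steel sugar shaker, upright can 66 mm across and 90 mm high, loose; point at its centre, half-way up. A bystander.
- nozzle_center (a point): Steel piping nozzle, cone 38 mm across and 48 mm high, loose; point at its centre, half-way up. A bystander.
- nozzle2_center (a point): Smaller aluminium piping nozzle, cone 34 mm across and 42 mm high, loose; point at its centre, half-way up. A bystander.
- tin_center (a point): Empty aluminium loaf tin 100 x 260 x 75 mm, loose; point at its centre, half-way up. A bystander.
- bowl_center (a point): White ceramic bowl 120 mm across and 50 mm high, loose; point at its centre, half-way up. A bystander.
- jar_center (a point): Amber glass jar 68 mm across and 100 mm high, loose; point at its centre, half-way up. A bystander.
Mind the look-alikes: they are no part of the job. Leave any pink or yellow look-alike of the part that bears biscuit_center alone.

How it is judged:
On the way, in this order (a step that is already met when the one before it is completed fails the run):
1. the spatula carries the biscuit, which is tipped up by at least 35 degrees (contact force between spatula and biscuit above 0.05 N and angle between biscuit_center's own z axis and vertical above 0.6 rad), for 0.05 s.
2. the biscuit lies still, dark face up, on the slab beyond the strip (angle between biscuit_center's own z axis and vertical above 2.94 rad and x of biscuit_center in the frame of slab between -0.015 and 0.11 m and y of biscuit_center in the frame of slab between -0.125 and 0.125 m and z of biscuit_center in the frame of slab between 0.018 and 0.036 m and linear speed of biscuit below 0.02 m/s and angular speed of biscuit below 0.2 rad/s), for 0.3 s.
3. the spatula lies flat along its mat, let go of (x of spatula in the frame of mat between -0.03 and 0.03 m and y of spatula in the frame of mat between -0.04 and 0.04 m and angle between the x axis of spatula and the x axis of mat, either way round below 0.35 rad and angle between spatula_grip's own z axis and vertical below 0.15 rad and z of spatula_grip in the frame of mat below 0.046 m and linear speed of spatula below 0.02 m/s and contact force between the fingers and spatula below 0.1 N), for 0.3 s.
4. the timer's button is pressed down (at least 5 of its 6 mm) (value of joint start above 0.005 m), for 0.05 s.
At the end, for the whole second after the job is handed in: Biscuit still, dark face up within 11 degrees of level, on the slab, centre 27 mm or more beyond the strip. Spatula released, flat on the mat, middle within 30 mm along and 40 mm across of the mat's middle, within 20 degrees of its length. Button pressed 5 mm after that, now up (all of step 2 and all of step 3 and value of joint start below 0.0015 m); the robot touches nothing.
It fails at once if the robot's hand or arm touches the biscuit (more than 0.5 N) (contact force between any of the fingers, the arm and biscuit above 0.5 N).
It fails at once if the other biscuit is moved by more than 15 mm (distance of turned_center from where it was at the start of the episode above 0.015 m).
It fails at once if the shaker, a nozzle, loaf tin, bowl or jar is moved by more than 25 mm (distance of any of shaker_center, nozzle_center, nozzle2_center, tin_center, bowl_center, jar_center from where it was at the start of the episode above 0.025 m).
It also fails if it takes over 54 s, if anything falls off the work surface, if the arm or the gripper's body presses on something with over 40 N, if the wrist force passes 120 N, or if a joint passes its speed limit or range.

## Working session

There is one attempt and no reset: what is moved stays moved. The work goes in short steps, Python scripts to look and compute and a tool call to move; the robot and the scene stay as the last step left them, time stands still between calls to the robot, and variables do not carry over. Pictures are saved under pics/ and viewed, at most 10 in all, crops included, and the job is handed in when it is done.

Besides the shell and the picture viewer there is one more tool, called after "Request:" by a JSON object that holds its "name" and its "arguments". drive_tool: Moves the arm, as the interface text tells. Its arguments: {"type":"object","properties":{"offset":{"type":"array"},"angular":{"type":"array"},"jaw":{"type":"number"}},"required":["offset","angular"]}

```bash
mkdir -p pics; cat > h.py <<'E'
import numpy as np, cv2
from bench import env, optics, ticket, find_in
def K(n):
    p=optics.camera_params(n); f=200/np.tan(np.radians(p["vfov"])/2)
    return p,f
def cloud(n,depth):
    p,f=K(n); v,u=np.mgrid[0:400,0:640]
    c=np.stack([(u-p["cx"])/f*depth,(v-p["cy"])/f*depth,depth],-1)
    R=np.array(p["rotation"]); 
    return c@R.reshape(3,3).T+np.array(p["origin"])
def save(n,im): cv2.imwrite("pics/"+n,cv2.cvtColor(im,cv2.COLOR_RGB2BGR))
E
python3 - <<'E'
from h import *
print(env.observe())
for n in("top","side"):
    print(optics.camera_params(n))
    im,d=optics.capture(n); save(n+"0.png",im); np.savez(n+"0.npz",im=im,d=d); P=cloud(n,d)
    for t in("spatula","mat","slab","biscuit_center","turned_center","start_top","shaker_center","tin_center","bowl_center","jar_center","nozzle_center"):
        for r in find_in(t,n)[:3]:
            b=np.array(r["box"]); u,v=int(b[0]),int(b[1]); u=min(max(u,0),639);v=min(max(v,0),399)
            print(n,t,round(r["conf"],2),b.round(0),P[v,u].round(3))
E
```

```text
{'time': 0.0, 'qpos': array([ 1.08370432e+00,  3.81209438e-01,  1.29825743e+00, -1.96737628e-06,
        1.46361516e+00, -2.15309700e-01]), 'qvel': array([ 0.00054523,  0.00134163,  0.00018916,  0.00042093, -0.0003927 ,
        0.00026433]), 'tau': array([-7.64356118e-04, -4.48461306e+01, -2.31271255e+01, -1.67197850e-04,
        4.85403347e-03, -1.91817941e-05]), 'eef_pos': array([0.14752666, 0.52956782, 0.24970567]), 'orientation': array([ 1.35473160e-01,  9.90780737e-01, -6.99571707e-04, -2.55274506e-04]), 'ft_force': array([ 0.39679009,  0.28259374, -0.430691  ]), 'wrist_torque': array([ 0.01345871,  0.02760657, -0.02769531]), 'finger_force': 0.0, 'grip_width': 0.9969663635686745}
{'vfov': 57.88867911594438, 'cx': 318.4742702789134, 'cy': 201.3085782367457, 'origin': array([ 0.49497303, -0.01523951,  0.9809182 ]), 'rotation': array([ 0.70720036, -0.70597197,  0.02612866, -0.02808048])}Traceback (most recent call last):
  File "<stdin>", line 5, in <module>
  File "h.py", line 10, in cloud
    return c@R.reshape(3,3).T+np.array(p["origin"])
             ~~~~~~~~~^^^^^
ValueError: cannot reshape array of size 4 into shape (3,3)
```

```bash
sed -i 's/R=np.array(p\["rotation"\]); /R=Rotation.from_quat(p["rotation"]).as_matrix()/; s/R.reshape(3,3).T/R.T/; 1a from scipy.spatial.transform import Rotation' h.py
python3 - <<'E'
from h import *
for n in("top","side"):
    print(optics.camera_params(n))
    im,d=optics.capture(n); save(n+"0.png",im); np.savez(n+"0.npz",im=im,d=d); P=cloud(n,d)
    for t in("spatula","mat","slab","biscuit_center","turned_center","start_top","shaker_center","tin_center","bowl_center","jar_center","nozzle_center"):
        for r in find_in(t,n)[:3]:
            b=np.array(r["box"]); u,v=int(b[0]),int(b[1]); u=min(max(u,0),639);v=min(max(v,0),399)
            print(n,t,round(r["conf"],2),b.round(0),P[v,u].round(3))
E
```

```text
{'vfov': 57.88867911594438, 'cx': 318.4742702789134, 'cy': 201.3085782367457, 'origin': array([ 0.49497303, -0.01523951,  0.9809182 ]), 'rotation': array([ 0.70720036, -0.70597197,  0.02612866, -0.02808048])}
top spatula 0.73 [195. 203.  79.  27.] [0.564 0.31  0.047]
top mat 0.58 [198. 199.  94.  38.] [0.579 0.315 0.004]
top mat 0.29 [226. 127.   9.  16.] [0.767 0.238 0.033]
top slab 0.73 [344. 212.  98. 111.] [ 0.54  -0.078  0.02 ]
top biscuit_center 0.95 [300. 193.  38.  35.] [0.59  0.036 0.032]
top biscuit_center 0.93 [372. 296.  34.  34.] [ 0.323 -0.151  0.014]
top biscuit_center 0.73 [240. 260.  36.  39.] [0.413 0.196 0.011]
top turned_center 0.67 [307. 238.  36.  38.] [0.474 0.017 0.03 ]
top start_top 0.68 [486. 238.   8.  15.] [ 0.476 -0.437  0.055]
top shaker_center 0.62 [431. 141.  36.  32.] [ 0.716 -0.295  0.086]
top tin_center 0.72 [339. 120. 101.  56.] [ 0.795 -0.069  0.002]
top tin_center 0.21 [433. 142.  36.  32.] [ 0.712 -0.296  0.091]
top bowl_center 0.95 [461. 308.  47.  48.] [ 0.287 -0.391  0.003]
top jar_center 0.86 [486. 165.  42.  36.] [ 0.653 -0.424  0.101]
top 
[... 593 characters left out ...]
. 297.  48.  42.] [0.414 0.209 0.013]
side biscuit_center 0.61 [404. 206.  35.  23.] [ 0.327 -0.135  0.011]
side biscuit_center 0.58 [300. 232.  38.  25.] [0.596 0.038 0.03 ]
side turned_center 0.82 [348. 232.  42.  23.] [0.479 0.023 0.031]
side shaker_center 0.96 [274. 161.  24.  31.] [0.492 0.743 0.569]
side tin_center 0.94 [231. 208.  75.  79.] [ 0.807 -0.094  0.001]
side bowl_center 0.98 [406. 162.  35.  20.] [ 0.291 -0.412  0.012]
side bowl_center 0.3 [299. 143.  21.  35.] [ 0.655 -0.41   0.068]
side jar_center 0.92 [298. 144.  20.  35.] [ 0.663 -0.413  0.059]
side jar_center 0.48 [221. 274.  17.  20.] [0.738 0.195 0.029]
side nozzle_center 0.89 [220. 273.  14.  21.] [0.74  0.194 0.03 ]
```

View pics/top0.png

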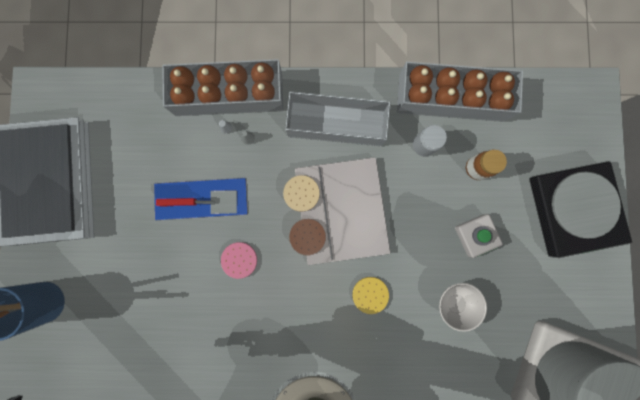

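View pics/side0.png

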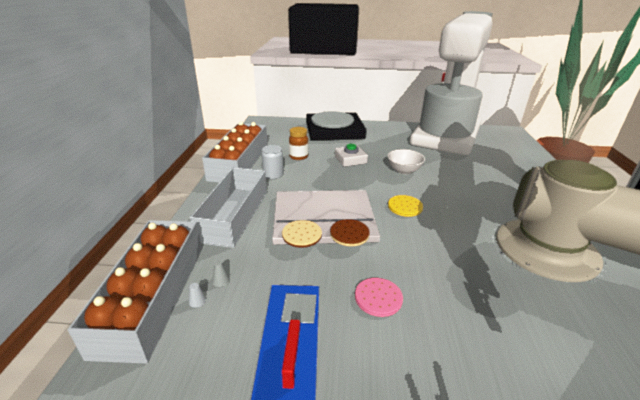

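Candidates for the biscuit to turn (top view): straw disc (300,193), pink (240,260), yellow (372,296), brown (307,238). The straw one on the slab is the one meant; the pink and yellow discs lie on the table. Next come the enlarged crop and precise poses.

```bash
cat > m.py <<'E'
from h import *
def meas(n,im,d):
    P=cloud(n,d); hsv=cv2.cvtColor(im,cv2.COLOR_RGB2HSV).astype(int); H,S,V=hsv[...,0],hsv[...,1],hsv[...,2]
    X,Y,Z=P[...,0],P[...,1],P[...,2]; out={}
    def rep(k,m):
        m=cv2.morphologyEx(m.astype(np.uint8),cv2.MORPH_OPEN,np.ones((2,2),np.uint8))
        nn,l,st,_=cv2.connectedComponentsWithStats(m)
        if nn<2: print(n,k,"none");return
        q=P[l==1+np.argmax(st[1:,4])]; c,(w,h),a=cv2.minAreaRect(q[:,:2].astype(np.float32)*1000)
        print(n,k,len(q),"rect c",np.round(c,1),"wh",np.round((w,h),1),"ang",round(a,2),"z med",round(float(np.median(q[:,2])),4),"mean",q[:,:2].mean(0).round(4))
    reg=lambda a,b,c,e:(X>a)&(X<b)&(Y>c)&(Y<e)
    blue=(H>105)&(H<130)&(S>140)
    rep("mat",blue&reg(.4,.75,.1,.55)); 
    rep("handle",((H<8)|(H>172))&(S>150)&reg(.4,.7,.2,.5)&(V>60))
    rep("blade",(S<90)&reg(.5,.62,.19,.31)&(Z>.003)&(Z<.03))
    rep("pale",(H>12)&(H<30)&(S>50)&(V>140)&reg(.5,.68,-.05,.12))
    rep("brown",(H<16)&(S>70)&reg(.41,.54,-.07,.1)&(Z>.022))
    rep("slab",(S<60)&reg(.38,.70,-.24,.12)&(Z>.014)&(Z<.028)&(V>110))
    rep("slab+b",reg(.38,.70,-.24,.12)&(Z>.014)&(Z<.045))
    rep("green",(H>45)&(H<85)&(S>90)&reg(.35,.6,-.55,-.35))
    rep("timer",(Z>.025)&(Z<.045)&reg(.35,.6,-.55,-.35))
    return P
E
python3 - <<'E'
from m import *
for n in("top","side"):
    z=np.load(n+"0.npz"); meas(n,z["im"],z["d"])
a=np.load("top0.npz")["im"][150:275,145:400]; save("crop0.png",cv2.resize(a,None,fx=3,fy=3,interpolation=cv2.INTER_CUBIC))
E
```

```text
top mat 1398 rect c [582.8 201.7] wh [458.5  93.7] ang 79.51 z med 0.0044 mean [0.5968 0.2971]
top handle 225 rect c [563.  356.5] wh [13.8 93.4] ang 1.39 z med 0.05 mean [0.5624 0.355 ]
top blade 622 rect c [551.8 140.5] wh [324.1  69.9] ang 82.13 z med 0.0068 mean [0.5657 0.2435]
top pale 1010 rect c [574.1  12.2] wh [139.1  93.4] ang 53.0 z med 0.0323 mean [0.5868 0.0303]
top brown 971 rect c [473.2  14.5] wh [85.9 89. ] ang 0.15 z med 0.0327 mean [0.4732 0.0144]
top slab 6146 rect c [541.7 -78.7] wh [262.3 223.5] ang 7.93 z med 0.0206 mean [ 0.5428 -0.0997]
top slab+b 8806 rect c [538.8 -60.3] wh [261.8 261.3] ang 8.18 z med 0.0213 mean [ 0.539  -0.0655]
top green 140 rect c [ 476.9 -437.2] wh [38.4 28.1] ang 89.79 z med 0.0575 mean [ 0.4769 -0.4353]
top timer 925 rect c [ 460.2 -263.8] wh [112.1 489.4] ang 4.93 z med 0.0355 mean [ 0.4759 -0.4317]
side mat 4450 rect c [563.5 467.3] wh [100.8 560.4] ang 4.32 z med 0.0035 mean [0.5767 0.3409]
side handle 728 rect c [540.8 514.1] wh [ 27.9 467.1] ang 8.6 z med 0.0486 mean [0.5625 0.3777]
side blade 858 rect c [546.5 479.5] wh [ 62.9 534.3] ang 4.95 z med 0.0058 mean [0.5656 0.2514]
side pale 840 rect c [560.8 368.5] wh [ 94.2 757.5] ang 4.65 z med 0.0312 mean [0.5866 0.0447]
side brown 763 rect c [503.8 356.6] wh [767.3  94.2] ang 84.73 z med 0.0312 mean [0.4735 0.0262]
side slab 3114 rect c [491.8 262.4] wh [265.3 951.6] ang 8.02 z med 0.0193 mean [ 0.5445 -0.083 ]
side slab+b 5159 rect c [491.8 262.4] wh [265.3 951.6] ang 8.02 z med 0.02 mean [ 0.5391 -0.0373]
side green 49 rect c [ 475.4 -424.3] wh [21.5 27.6] ang 81.22 z med 0.0522 mean [ 0.4759 -0.4223]
side timer 273 rect c [ 464.1 -423.8] wh [119.5  76.5] ang 15.56 z med 0.0332 mean [ 0.4767 -0.4076]
```

View pics/crop0.png

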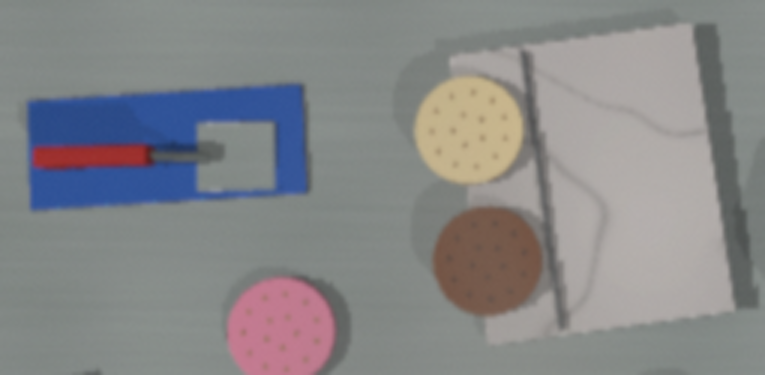

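```bash
sed -i 's/    X,Y,Z=P/    P=np.where((d>0)[...,None],P,np.nan)\n    X,Y,Z=P/; s/q=P\[l==1+np.argmax(st\[1:,4\])\];/q=P[l==1+np.argmax(st[1:,4])]; q=q[np.isfinite(q[:,0])]; t=np.median(q,0); q=q[np.abs(q[:,2]-t[2])<.008];/; s/w,h),a=cv2/w,h),a=cv2/' m.py
python3 - <<'E'
from m import *
for n in("top","side"):
    z=np.load(n+"0.npz"); im,d=z["im"],z["d"]; P=meas(n,im,d)
    X,Y,Z=np.moveaxis(np.where((d>0)[...,None],P,np.nan),-1,0); hsv=cv2.cvtColor(im,cv2.COLOR_RGB2HSV).astype(int)
    # circle centres from outer contour projected to z=.032
    p,f=K(n); R=Rotation.from_quat(p["rotation"]).as_matrix(); o=np.array(p["origin"])
    for k,m in(("pale",(hsv[...,0]>12)&(hsv[...,0]<30)&(hsv[...,1]>50)&(hsv[...,2]>140)),("brown",(hsv[...,0]<16)&(hsv[...,1]>70))):
        u0,v0={"top":{"pale":(300,193),"brown":(307,238)},"side":{"pale":(302,233),"brown":(350,232)}}[n][k]
        w=np.zeros_like(m);w[v0-25:v0+25,u0-25:u0+25]=1
        cs,_=cv2.findContours((m&w).astype(np.uint8),cv2.RETR_EXTERNAL,cv2.CHAIN_APPROX_NONE); c=max(cs,key=len)[:,0]
        r=np.c_[(c[:,0]-p["cx"])/f,(c[:,1]-p["cy"])/f,np.ones(len(c))]@R.T; q=o+r*((.032-o[2])/r[:,2])[:,None]
        print(n,k,np.round(cv2.minEnclosingCircle(q[:,:2].astype(np.float32)*1000)[0],1),"r",round(cv2.minEnclosingCircle(q[:,:2].astype(np.float32)*1000)[1],1),"ell",[np.round(x,1) for x in cv2.fitEllipse(q[:,:2].astype(np.float32)*1000)])
E
```

```text
top mat 1390 rect c [581.5 305.6] wh [ 93.  249.3] ang 0.03 z med 0.0044 mean [0.5973 0.2989]
top handle 204 rect c [562.8 356.5] wh [13.3 93. ] ang 0.39 z med 0.0501 mean [0.5629 0.3557]
top blade 604 rect c [566.3 255.1] wh [62.6 95.1] ang 0.27 z med 0.0068 mean [0.5659 0.2431]
top pale 965 rect c [587.3  32.3] wh [90.2 92.6] ang 1.08 z med 0.0324 mean [0.5881 0.0318]
top brown 954 rect c [473.2  14.6] wh [85.9 88.8] ang 0.15 z med 0.0327 mean [0.4734 0.015 ]
top slab 5937 rect c [543.2 -75.7] wh [256.7 217.8] ang 7.94 z med 0.0207 mean [ 0.5446 -0.0992]
top slab+b 6645 rect c [540.7 -56.8] wh [256.8 255.2] ang 8.08 z med 0.0207 mean [ 0.5434 -0.09  ]
top green 130 rect c [ 477.  -433.5] wh [28.1 31. ] ang 1.38 z med 0.0575 mean [ 0.4773 -0.4339]
top timer 830 rect c [ 476.9 -434.2] wh [89.5 89.5] ang 23.27 z med 0.0356 mean [ 0.4774 -0.43  ]
top pale [590.   33.4] r 47.7 ell [array([590.1,  33.2]), array([92.3, 93.2]), np.float64(161.1)]
top brown [475.9  17.1] r 46.1 ell [array([475.9,  17.1]), array([88.4, 90.4]), np.float64(9.0)]
side mat 4397 rect c [575.5 309.1] wh [ 98.5 242
[... 315 characters left out ...]
.5881 0.0421]
side brown 756 rect c [474.5  21.3] wh [92.7 90.2] ang 32.22 z med 0.0312 mean [0.4739 0.0253]
side slab 3019 rect c [542.4 -68.1] wh [257.1 224.1] ang 7.82 z med 0.0193 mean [ 0.546  -0.0874]
side slab+b 3473 rect c [540.2 -52.2] wh [257.1 256.2] ang 7.82 z med 0.0193 mean [ 0.5439 -0.0725]
side green 49 rect c [ 475.4 -424.3] wh [21.5 27.6] ang 81.22 z med 0.0522 mean [ 0.4759 -0.4223]
side timer 235 rect c [ 476.1 -422.3] wh [92.5 77. ] ang 18.36 z med 0.0334 mean [ 0.4782 -0.4085]
side pale [590.9  38.6] r 52.1 ell [array([589.7,  38.7]), array([ 95.1, 100.6]), np.float64(8.2)]
side brown [476.3  21. ] r 49.1 ell [array([476.1,  21.1]), array([93.5, 95. ]), np.float64(3.6)]
```

The crop shows the straw disc at (470,130), which is top-view (302,193). It is on the slab, overhanging on the spatula side, so it is the one to turn. I'm moving to the spatula now.

Request:
{"name": "drive_tool", "arguments": {"offset": [[-0.3, -0.04, 0], [-0.6, -0.08, 0], [-0.95, -0.12, 0], [-0.95, -0.12, 0], [-0.95, -0.12, 0], [-0.95, -0.12, 0], [-0.95, -0.12, 0], [-0.95, -0.12, 0], [-0.95, -0.12, 0], [-0.95, -0.12, 0], [-0.95, -0.12, 0]], "angular": [[0, 0, 0.06], [0, 0, 0.12], [0, 0, 0.18], [0, 0, 0.24], [0, 0, 0.3], [0, 0, 0.36], [0, 0, 0.42], [0, 0, 0.48], [0, 0, 0.54], [0, 0, 0.6], [0, 0, 0.636]], "jaw": 1}}

```text
time: 2.17
eef_pos: [0.2801, 0.4742, 0.2503]
orientation: [0.7, 0.714, -0.0, 0.0]
ft_force: [0.8, 0.6, -0.3]
grip_width: 0.999
finger_force: 0.0
```

```bash
cat > go.py <<'E'
import sys; from h import *
# usage: go.py x y z yaw_deg(tool y axis)  [pitch_deg about tool y]
a=list(map(float,sys.argv[1:])); s=env.observe(); R=Rotation.from_quat(s["orientation"])
y=np.radians(a[3]); ty=np.array([np.cos(y),np.sin(y),0]); tz=np.array([0,0,-1.]); T=Rotation.from_matrix(np.c_[np.cross(ty,tz),ty,tz])
print("t",round(s["time"],2),"pos",s["eef_pos"].round(4),"F",s["ft_force"].round(1),"grip",round(s["grip_width"],3),round(float(s["finger_force"]),1))
print("offset",(R.inv().apply(np.array(a[:3])-s["eef_pos"])/.15).round(3).tolist(),"ang",((R.inv()*T).as_rotvec()/2).round(4).tolist())
E
python3 go.py .563 .357 .15 1.5
```

```text
t 2.17 pos [0.2801 0.4742 0.2503] F [ 0.8  0.6 -0.3] grip 0.999 0.0
offset [-0.82, 1.869, 0.669] ang [-0.0, 0.0, -0.0027]
```

Request:
{"name": "drive_tool", "arguments": {"offset": [[-0.1, 0.25, 0], [-0.2, 0.5, 0], [-0.3, 0.75, 0], [-0.42, 0.95, 0]], "angular": [[0, 0, 0], [0, 0, 0], [0, 0, 0], [0, 0, 0]]}}

```text
time: 2.5
eef_pos: [0.4264, 0.4144, 0.2501]
orientation: [0.697, 0.717, 0.0, 0.0]
ft_force: [-0.3, 0.2, 0.1]
grip_width: 0.999
finger_force: 0.0
```

Request:
{"name": "drive_tool", "arguments": {"offset": [[-0.1, 0.25, 0.1], [-0.2, 0.5, 0.3], [-0.3, 0.75, 0.5], [-0.4, 0.919, 0.669], [-0.4, 0.919, 0.669], [-0.4, 0.919, 0.669]], "angular": [[0, 0, 0], [0, 0, 0], [0, 0, 0], [0, 0, 0], [0, 0, 0], [0, 0, 0]]}}

```text
time: 3.0
eef_pos: [0.5649, 0.3566, 0.1463]
orientation: [0.699, 0.715, -0.003, -0.001]
ft_force: [-1.4, -0.0, -0.1]
grip_width: 1.0
finger_force: 0.0
```

```bash
python3 go.py .563 .357 .037 1.5
```

```text
t 3.0 pos [0.5649 0.3566 0.1463] F [-1.4 -0.  -0.1] grip 1.0 0.0
offset [0.004, -0.009, 0.729] ang [-0.0025, 0.0011, -0.0012]
```

Request:
{"name": "drive_tool", "arguments": {"offset": [[0, 0, 0.2], [0, 0, 0.45], [0, -0.01, 0.65], [0, -0.01, 0.73], [0, -0.01, 0.73], [0, -0.01, 0.73]], "angular": [[0, 0, 0], [0, 0, 0], [0, 0, 0], [0, 0, 0], [0, 0, 0], [0, 0, 0]]}}

```text
time: 3.5
eef_pos: [0.5624, 0.3597, 0.0423]
orientation: [0.697, 0.717, 0.001, 0.0]
ft_force: [0.1, -0.4, 0.1]
grip_width: 1.002
finger_force: 0.0
```

Request:
{"name": "drive_tool", "arguments": {"offset": [[0, 0, 0], [0, 0, 0], [0, 0, 0], [0, 0, 0], [0, 0, 0], [0, 0, 0], [0, 0, 0], [0, 0, 0], [0, 0, 0], [0, 0, 0]], "angular": [[0, 0, 0], [0, 0, 0], [0, 0, 0], [0, 0, 0], [0, 0, 0], [0, 0, 0], [0, 0, 0], [0, 0, 0], [0, 0, 0], [0, 0, 0]], "jaw": 0}}

```text
time: 4.33
eef_pos: [0.5626, 0.3589, 0.0412]
orientation: [0.698, 0.717, 0.001, 0.0]
ft_force: [1.0, 0.3, 5.7]
grip_width: 0.195
finger_force: 60.0
```

Request:
{"name": "drive_tool", "arguments": {"offset": [[0, 0, -0.1], [0, 0, -0.2], [0, 0, -0.3], [0, 0, -0.4], [0, 0, -0.4]], "angular": [[0, 0, 0], [0, 0, 0], [0, 0, 0], [0, 0, 0], [0, 0, 0]]}}

```text
time: 4.75
eef_pos: [0.563, 0.3592, 0.1029]
orientation: [0.697, 0.717, 0.002, 0.001]
ft_force: [-0.4, 0.1, -1.1]
grip_width: 0.199
finger_force: 59.1
```

```bash
cat > m2.py <<'E'
from m import *
import sys
tag=sys.argv[1]
for n in("top","side"):
    im,d=optics.capture(n); save(n+tag+".png",im); np.savez(n+tag+".npz",im=im,d=d); meas(n,im,d)
    if n=="side": save("side_c"+tag+".png",cv2.resize(im[170:400,180:440],None,fx=2.6,fy=2.6))
s=env.observe(); print(s["eef_pos"],s["ft_force"])
E
python3 m2.py 1 | grep -E "handle|blade|\["
```

```text
top mat 1187 rect c [575.8 291.8] wh [ 95.  215.8] ang 3.47 z med 0.0044 mean [0.5946 0.2728]
top handle 137 rect c [560.9 337.3] wh [55.2 14.7] ang 87.34 z med 0.1117 mean [0.5613 0.3359]
top blade none
top pale 932 rect c [587.3  31.1] wh [90.  90.2] ang 89.76 z med 0.0326 mean [0.5876 0.0314]
top brown 951 rect c [471.9  14.7] wh [88.5 89. ] ang 0.06 z med 0.0326 mean [0.4732 0.0153]
top slab 6334 rect c [543.2 -75.7] wh [257.  217.9] ang 7.99 z med 0.0206 mean [ 0.5437 -0.0938]
top slab+b 6638 rect c [540.7 -57.8] wh [257.2 253.6] ang 8.06 z med 0.0207 mean [ 0.5433 -0.0903]
top green 134 rect c [ 476.9 -435.7] wh [28.  37.1] ang 0.05 z med 0.0574 mean [ 0.4771 -0.4342]
top timer 823 rect c [ 476.8 -434. ] wh [89.4 90. ] ang 23.32 z med 0.0355 mean [ 0.4771 -0.4302]
side mat 3842 rect c [573.  346.2] wh [ 98.4 167. ] ang 3.49 z med 0.0035 mean [0.5722 0.3668]
side handle 477 rect c [561.1 369.3] wh [16.2 84.4] ang 3.55 z med 0.1093 mean [0.5607 0.3771]
side blade none
side pale 15 rect c [505.1  54.7] wh [ 3.7 17. ] ang 51.32 z med 0.0238 mean [0.5049 0.0543]
side brown 482 rect c [463.3  36.6] wh [94.5 53.3] ang 38.9 z med 0.0311 mean [0.4643 0.0364]
side slab 169 rect c [421.3 -17. ] wh [30.5 79.6] ang 9.05 z med 0.019 mean [ 0.417 -0.01 ]
side slab+b 531 rect c [449.7  21.2] wh [133.1  59.2] ang 42.92 z med 0.031 mean [0.4655 0.0376]
[0.5618736  0.35867759 0.09987142] [-0.38690196  0.26476177 -1.21019265]
```

View pics/side_c1.png

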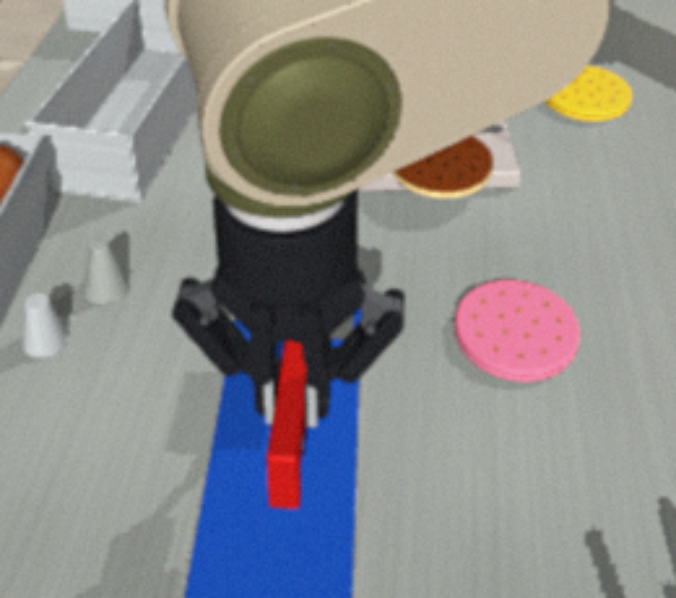

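```bash
cat > sp.py <<'E'
from h import *
import sys
def sp(im,d,n="top",zlo=.04,win=(.45,.70,.0,.45)):
    P=cloud(n,d); X,Y,Z=np.moveaxis(np.where((d>0)[...,None],P,np.nan),-1,0); hsv=cv2.cvtColor(im,cv2.COLOR_RGB2HSV).astype(int)
    a,b,c,e=win; g=(X>a)&(X<b)&(Y>c)&(Y<e)
    m=((hsv[...,0]<8)|(hsv[...,0]>172))&(hsv[...,1]>150)&g
    q=P[m]; q=q[np.abs(q[:,2]-np.median(q[:,2]))<.02]; k=np.polyfit(q[:,1],q[:,2],1); kx=np.polyfit(q[:,1],q[:,0],1)
    print(n,"handle y",q[:,1].min().round(3),q[:,1].max().round(3),"slope dz/dy",k[0].round(3),"dx/dy",kx[0].round(3))
    m=(hsv[...,1]<60)&(hsv[...,2]>90)&g&(Z>zlo)&(Z<zlo+.05); nn,l,st,ce=cv2.connectedComponentsWithStats(m.astype(np.uint8))
    for i in range(1,nn):
        if st[i,4]>60:
            q=P[l==i]; k=np.polyfit(q[:,1],q[:,2],1); print("grey",st[i,4],"min",q.min(0).round(3),"max",q.max(0).round(3),"med",np.median(q,0).round(4),"slope",k[0].round(3))
if __name__=="__main__":
    z=np.load(sys.argv[1]); sp(z["im"],z["d"],zlo=float(sys.argv[2]))
E
python3 sp.py top1.npz .045
python3 -c "
from h import *
save('tc1.png',cv2.resize(np.load('top1.npz')['im'][150:275,145:400],None,fx=3,fy=3))"
```

```text
top handle y 0.31 0.366 slope dz/dy 0.018 dx/dy 0.02
grey 669 min [0.537 0.21  0.064] max [0.596 0.306 0.095] med [0.5658 0.2467 0.0688] slope 0.068
```

View pics/tc1.png

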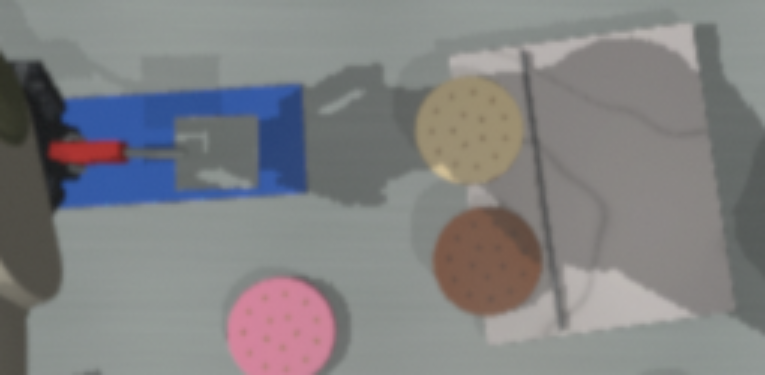

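The spatula is held level. The blade shows at tc1 (217,152). I'm lining up along the slab's x axis, in front of the biscuit.

```bash
python3 go.py .5576 .258 .07 8
```

```text
t 4.85 pos [0.5619 0.3587 0.0999] F [-0.4  0.3 -1.2] grip 0.198 59.1
offset [-0.67, -0.046, 0.199] ang [-0.0003, 0.0001, -0.0563]
```

Request:
{"name": "drive_tool", "arguments": {"offset": [[-0.1, 0, 0], [-0.2, -0.01, 0], [-0.3, -0.02, 0.05], [-0.4, -0.03, 0.1], [-0.5, -0.04, 0.15], [-0.6, -0.046, 0.2], [-0.67, -0.046, 0.2], [-0.67, -0.046, 0.2], [-0.67, -0.046, 0.2]], "angular": [[0, 0, -0.01], [0, 0, -0.02], [0, 0, -0.03], [0, 0, -0.04], [0, 0, -0.056], [0, 0, -0.056], [0, 0, -0.056], [0, 0, -0.056], [0, 0, -0.056]]}}

```text
time: 5.6
eef_pos: [0.5581, 0.258, 0.0702]
orientation: [0.657, 0.754, -0.0, -0.0]
ft_force: [0.0, 1.1, -1.0]
grip_width: 0.2
finger_force: 59.0
```

```bash
python3 - <<'E'
from sp import *
im,d=optics.capture("top"); save("top2.png",im); np.savez("top2.npz",im=im,d=d); sp(im,d,zlo=.0275,win=(.45,.70,.0,.45))
save("tc2.png",cv2.resize(im[150:275,145:400],None,fx=3,fy=3))
E
python3 go.py .5576 .258 .044 8
```

```text
top handle y 0.21 0.249 slope dz/dy 0.03 dx/dy -0.085
grey 653 min [0.539 0.106 0.031] max [0.608 0.209 0.066] med [0.571  0.1462 0.0362] slope 0.084
t 5.65 pos [0.5581 0.2586 0.0705] F [ 1.2  1.3 -0.4] grip 0.196 59.0
offset [-0.003, -0.004, 0.177] ang [0.0001, -0.0001, -0.0004]
```

View pics/tc2.png

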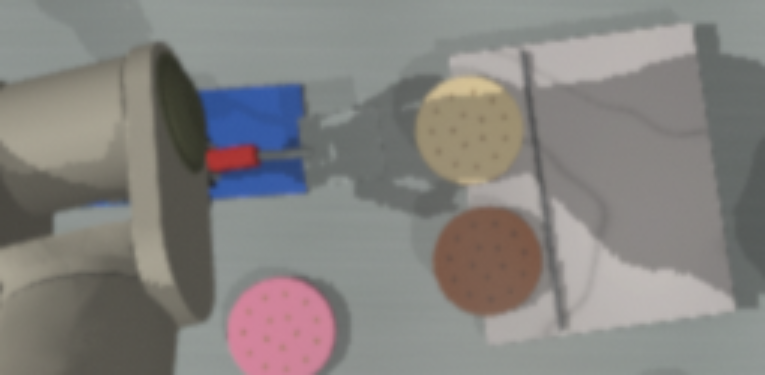

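Request:
{"name": "drive_tool", "arguments": {"offset": [[0, 0, 0.08], [0, 0, 0.163], [0, 0, 0.163], [-0.05, 0, 0.163], [-0.1, 0, 0.163], [-0.15, 0, 0.163], [-0.2, 0, 0.163], [-0.25, 0, 0.163], [-0.3, 0, 0.163], [-0.35, 0, 0.163], [-0.4, 0, 0.163], [-0.4, 0, 0.163], [-0.4, 0, 0.163]], "angular": [[0, 0, 0], [0, 0, 0], [0, 0, 0], [0, 0, 0], [0, 0, 0], [0, 0, 0], [0, 0, 0], [0, 0, 0], [0, 0, 0], [0, 0, 0], [0, 0, 0], [0, 0, 0], [0, 0, 0]]}}

```text
time: 6.73
eef_pos: [0.5664, 0.1983, 0.0461]
orientation: [0.657, 0.754, 0.0, -0.0]
ft_force: [-0.0, 0.1, -1.7]
grip_width: 0.202
finger_force: 58.9
```

```bash
python3 - <<'E'
from h import *
im,d=optics.capture("top"); P=cloud("top",d); save("tc3.png",cv2.resize(im[150:275,145:400],None,fx=3,fy=3))
hsv=cv2.cvtColor(im,cv2.COLOR_RGB2HSV).astype(int); m=(hsv[...,0]>12)&(hsv[...,0]<32)&(hsv[...,1]>45)&(P[...,2]>.02)&(P[...,2]<.06)&(abs(P[...,0]-.59)<.07)&(abs(P[...,1]-.03)<.08)
q=P[m]; print(len(q),np.median(q,0),q.min(0),q.max(0)); A=np.c_[q[:,:2],np.ones(len(q))]; print(np.linalg.lstsq(A,q[:,2],rcond=None)[0])
s=env.observe(); print(s["eef_pos"],s["ft_force"])
E
```

```text
1005 [0.58968032 0.03350402 0.03245469] [ 0.54226816 -0.01128287  0.02003825] [0.63923912 0.07856917 0.03739352]
[-0.00259703  0.00060589  0.03392613]
[0.56628739 0.19865716 0.04600304] [-0.10618857 -1.29741415 -1.30146523]
```

Request:
{"name": "drive_tool", "arguments": {"offset": [[0, 0, -0.03], [0, 0, -0.057], [0, 0, -0.075], [0, 0, -0.097], [-0.007, 0, -0.138], [-0.016, 0, -0.178], [-0.028, 0, -0.216], [-0.044, 0, -0.254], [-0.063, 0, -0.29], [-0.084, 0, -0.324], [-0.109, 0, -0.357], [-0.137, 0, -0.387], [-0.137, 0, -0.387], [-0.137, 0, -0.387]], "angular": [[0, 0, 0], [0, 0, 0], [0, 0, 0], [0, 0, 0], [0, 0, 0], [0, 0, 0], [0, 0, 0], [0, 0, 0], [0, 0, 0], [0, 0, 0], [0, 0, 0], [0, 0, 0], [0, 0, 0], [0, 0, 0]]}}

```text
time: 7.95
eef_pos: [0.5693, 0.1781, 0.1043]
orientation: [0.656, 0.754, 0.0, 0.0]
ft_force: [0.1, -0.1, -1.6]
grip_width: 0.197
finger_force: 59.0
```

```bash
cat > bis.py <<'E'
from h import *
import sys
im,d=optics.capture("top"); P=cloud("top",d); save("tc%s.png"%sys.argv[1],cv2.resize(im[150:275,145:400],None,fx=3,fy=3))
hsv=cv2.cvtColor(im,cv2.COLOR_RGB2HSV).astype(int); m=(hsv[...,0]>12)&(hsv[...,0]<32)&(hsv[...,1]>45)&(P[...,2]>.02)&(P[...,2]<.15)&(abs(P[...,0]-.59)<.07)&(abs(P[...,1]-.03)<.13)
q=P[m]; print(len(q),np.median(q,0),q.min(0),q.max(0)); A=np.c_[q[:,:2],np.ones(len(q))]; k=np.linalg.lstsq(A,q[:,2],rcond=None)[0]; print(k,"tilt",np.degrees(np.arctan(np.hypot(*k[:2]))))
s=env.observe(); print(s["time"],s["eef_pos"],s["ft_force"],s["orientation"])
E
python3 bis.py 4
```

```text
812 [0.59177826 0.01380934 0.06861147] [ 0.54758038 -0.02182699  0.02236414] [0.63938118 0.0478883  0.10091574]
[-0.14562007  1.03058361  0.14032631] tilt 46.14588386981982
8.0 [0.56906729 0.17828541 0.10397847] [-0.14387707  0.22347302 -1.29519003] [ 6.56380874e-01  7.54429675e-01 -4.24133789e-05 -1.07537732e-04]
```

View pics/tc4.png

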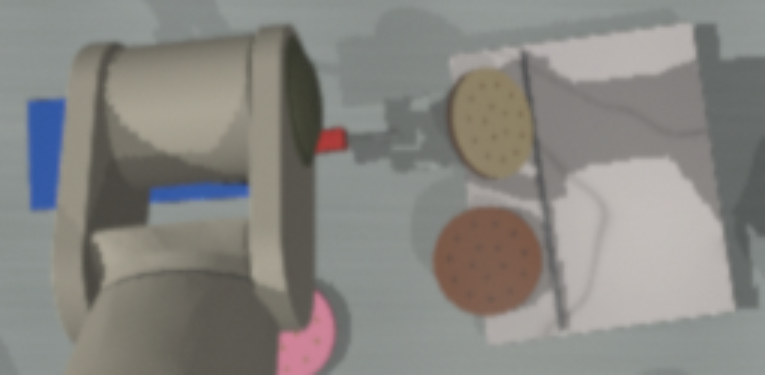

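Tilt is 46°, straight along the slab axis, seen at tc4 (490,122). I'm continuing the arc past vertical.

Request:
{"name": "drive_tool", "arguments": {"offset": [[-0.03, 0, -0.028], [-0.062, 0, -0.052], [-0.097, 0, -0.074], [-0.133, 0, -0.093], [-0.17, 0, -0.109], [-0.209, 0, -0.121], [-0.249, 0, -0.129], [-0.289, 0, -0.135], [-0.33, 0, -0.137], [-0.371, 0, -0.137], [-0.411, 0, -0.137], [-0.45, 0, -0.137], [-0.45, 0, -0.137], [-0.45, 0, -0.137], [-0.45, 0, -0.137]], "angular": [[0, 0, 0], [0, 0, 0], [0, 0, 0], [0, 0, 0], [0, 0, 0], [0, 0, 0], [0, 0, 0], [0, 0, 0], [0, 0, 0], [0, 0, 0], [0, 0, 0], [0, 0, 0], [0, 0, 0], [0, 0, 0], [0, 0, 0]]}}

```text
time: 9.25
eef_pos: [0.5784, 0.1116, 0.1246]
orientation: [0.656, 0.755, 0.0, -0.0]
ft_force: [0.4, 0.3, -0.7]
grip_width: 0.202
finger_force: 59.0
```

```bash
python3 bis.py 5
```

```text
return _methods._mean(a, axis=axis, dtype=dtype,
  ret = um.true_divide(
Traceback (most recent call last):
  File "bis.py", line 5, in <module>
    q=P[m]; print(len(q),np.median(q,0),q.min(0),q.max(0)); A=np.c_[q[:,:2],np.ones(len(q))]; k=np.linalg.lstsq(A,q[:,2],rcond=None)[0]; print(k,"tilt",np.degrees(np.arctan(np.hypot(*k[:2]))))
                                        ~~~~~^^^
ValueError: zero-size array to reduction operation minimum which has no identity
```

View pics/tc5.png

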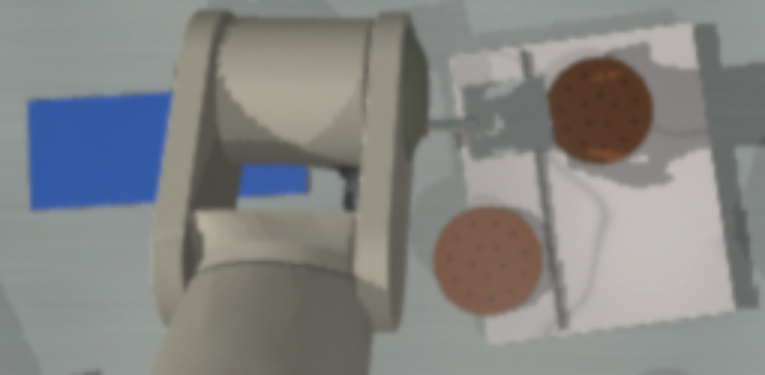

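The biscuit is dark face up beyond the strip at tc5 (600,110), and the other one hasn't moved. I'm taking the spatula back to the mat.

```bash
python3 go.py .5756 .348 .11 3.5
```

```text
t 9.3 pos [0.5784 0.1117 0.1246] F [-0.1  0.2 -1.9] grip 0.202 59.0
offset [1.562, 0.2, 0.097] ang [-0.0, -0.0, 0.0391]
```

Request:
{"name": "drive_tool", "arguments": {"offset": [[0.1, 0, 0], [0.25, 0, 0], [0.4, 0, 0], [0.6, 0, 0], [0.8, 0.1, 0], [0.9, 0.1, 0], [0.9, 0.1, 0]], "angular": [[0, 0, 0], [0, 0, 0], [0, 0, 0], [0, 0, 0.01], [0, 0, 0.02], [0, 0, 0.039], [0, 0, 0.039]]}}

```text
time: 9.88
eef_pos: [0.574, 0.2507, 0.1244]
orientation: [0.684, 0.729, 0.0, -0.0]
ft_force: [0.8, 0.4, -0.9]
grip_width: 0.202
finger_force: 59.1
```

```bash
python3 go.py .5756 .348 .06 3.5
```

```text
t 9.88 pos [0.574  0.2507 0.1244] F [ 0.8  0.4 -0.9] grip 0.202 59.1
offset [0.647, 0.052, 0.43] ang [0.0001, -0.0004, 0.0011]
```

Request:
{"name": "drive_tool", "arguments": {"offset": [[0.15, 0, 0], [0.3, 0, 0], [0.45, 0.05, 0], [0.6, 0.05, 0.1], [0.647, 0.05, 0.2], [0.647, 0.05, 0.3], [0.647, 0.05, 0.4], [0.647, 0.05, 0.43], [0.647, 0.05, 0.43]], "angular": [[0, 0, 0], [0, 0, 0], [0, 0, 0], [0, 0, 0], [0, 0, 0], [0, 0, 0], [0, 0, 0], [0, 0, 0], [0, 0, 0]]}}

```text
time: 10.63
eef_pos: [0.5757, 0.3439, 0.0589]
orientation: [0.685, 0.728, -0.001, -0.001]
ft_force: [0.3, -0.0, -0.8]
grip_width: 0.196
finger_force: 59.0
```

Request:
{"name": "drive_tool", "arguments": {"offset": [[0, 0, 0.03], [0, 0, 0.06], [0, 0, 0.09], [0, 0, 0.12], [0, 0, 0.125], [0, 0, 0.125], [0, 0, 0.125]], "angular": [[0, 0, 0], [0, 0, 0], [0, 0, 0], [0, 0, 0], [0, 0, 0], [0, 0, 0], [0, 0, 0]]}}

```text
time: 11.22
eef_pos: [0.5762, 0.3446, 0.0414]
orientation: [0.685, 0.728, 0.0, 0.0]
ft_force: [0.5, 0.5, -0.9]
grip_width: 0.199
finger_force: 59.2
```

Request:
{"name": "drive_tool", "arguments": {"offset": [[0, 0, 0.005], [0, 0, 0.01], [0, 0, 0.01]], "angular": [[0, 0, 0], [0, 0, 0], [0, 0, 0]]}}

```text
time: 11.47
eef_pos: [0.5763, 0.3447, 0.0411]
orientation: [0.685, 0.728, 0.0, 0.0]
ft_force: [-2.6, -1.3, 7.0]
grip_width: 0.195
finger_force: 60.2
```

Request:
{"name": "drive_tool", "arguments": {"offset": [[0, 0, 0], [0, 0, 0], [0, 0, 0], [0, 0, 0], [0, 0, 0], [0, 0, 0], [0, 0, 0], [0, 0, 0]], "angular": [[0, 0, 0], [0, 0, 0], [0, 0, 0], [0, 0, 0], [0, 0, 0], [0, 0, 0], [0, 0, 0], [0, 0, 0]], "jaw": 1}}

```text
time: 12.13
eef_pos: [0.5762, 0.3446, 0.0398]
orientation: [0.685, 0.728, -0.0, 0.0]
ft_force: [-0.2, -0.3, -0.4]
grip_width: 1.003
finger_force: 0.0
```

Request:
{"name": "drive_tool", "arguments": {"offset": [[0, 0, -0.1], [0, 0, -0.2], [0, 0, -0.4], [0, 0, -0.6], [0, 0, -0.8], [0, 0, -1.0], [0, 0, -1.0]], "angular": [[0, 0, 0], [0, 0, 0], [0, 0, 0], [0, 0, 0], [0, 0, 0], [0, 0, 0], [0, 0, 0]]}}

```text
time: 12.72
eef_pos: [0.5779, 0.3454, 0.1968]
orientation: [0.685, 0.728, 0.005, 0.002]
ft_force: [0.1, -0.2, 1.1]
grip_width: 0.998
finger_force: 0.0
```

```bash
python3 go.py .477 -.431 .19 3.5
```

```text
t 12.72 pos [0.5779 0.3454 0.1968] F [ 0.1 -0.2  1.1] grip 0.998 0.0
offset [-5.125, -0.988, 0.018] ang [0.0054, -0.0017, 0.0]
```

Request:
{"name": "drive_tool", "arguments": {"offset": [[-0.2, -0.04, 0], [-0.4, -0.08, 0], [-0.6, -0.12, 0], [-0.8, -0.16, 0], [-1.0, -0.2, 0]], "angular": [[0, 0, 0], [0, 0, 0], [0, 0, 0], [0, 0, 0], [0, 0, 0]], "jaw": 0}}

```text
time: 13.13
eef_pos: [0.5548, 0.1918, 0.1895]
orientation: [0.685, 0.728, -0.0, -0.0]
ft_force: [1.5, 0.7, 1.4]
grip_width: 0.302
finger_force: 0.0
```

Request:
{"name": "drive_tool", "arguments": {"offset": [[-0.25, -0.05, 0], [-0.5, -0.1, 0], [-0.75, -0.15, 0], [-1.0, -0.2, 0]], "angular": [[0, 0, 0], [0, 0, 0], [0, 0, 0], [0, 0, 0]]}}

```text
time: 13.47
eef_pos: [0.5339, 0.0399, 0.1897]
orientation: [0.685, 0.728, -0.0, -0.0]
ft_force: [1.4, 0.5, 0.5]
grip_width: 0.001
finger_force: 0.0
```

Request:
{"name": "drive_tool", "arguments": {"offset": [[-0.25, -0.05, 0], [-0.5, -0.1, 0], [-0.75, -0.15, 0], [-1.0, -0.2, 0]], "angular": [[0, 0, 0], [0, 0, 0], [0, 0, 0], [0, 0, 0]]}}

```text
time: 13.8
eef_pos: [0.5131, -0.1118, 0.1897]
orientation: [0.685, 0.728, 0.0, -0.0]
ft_force: [0.9, -0.2, 0.8]
grip_width: 0.002
finger_force: 0.0
```

Request:
{"name": "drive_tool", "arguments": {"offset": [[-0.25, -0.05, 0], [-0.5, -0.1, 0], [-0.75, -0.15, 0], [-1.0, -0.2, 0], [-1.0, -0.2, 0]], "angular": [[0, 0, 0], [0, 0, 0], [0, 0, 0], [0, 0, 0], [0, 0, 0]]}}

```text
time: 14.22
eef_pos: [0.4919, -0.2675, 0.1893]
orientation: [0.687, 0.726, -0.001, 0.001]
ft_force: [-0.5, -0.5, -0.5]
grip_width: 0.002
finger_force: 0.0
```

```bash
python3 go.py .477 -.431 .15 3.5; python3 m2.py 6; python3 - <<'E'
from sp import *
z=np.load("top6.npz"); sp(z["im"],z["d"],zlo=.003,win=(.54,.62,.2,.45))
P=cloud("top",z["d"]); q=P[170:205,325:370].reshape(-1,3); q=q[(q[:,2]>.027)&(q[:,2]<.05)]; print("bisc",len(q),np.median(q,0),q.min(0),q.max(0)); A=np.c_[q[:,:2],np.ones(len(q))]; k=np.linalg.lstsq(A,q[:,2],rcond=None)[0]; print("tilt",np.degrees(np.arctan(np.hypot(*k[:2]))))
E
```

```text
t 14.22 pos [ 0.4919 -0.2675  0.1893] F [-0.5 -0.5 -0.5] grip 0.002 0.0
offset [-1.082, -0.16, 0.264] ang [-0.0, 0.001, -0.0027]
top mat 2041 rect c [574.4 306.5] wh [ 95.3 247.4] ang 3.7 z med 0.0044 mean [0.5711 0.3213]
top handle 207 rect c [573.7 342.6] wh [13.6 94.9] ang 4.01 z med 0.0499 mean [0.5735 0.3418]
top blade 588 rect c [581.  242.4] wh [62.7 98.1] ang 3.59 z med 0.0068 mean [0.5814 0.2295]
top pale none
top brown 953 rect c [473.2  14.6] wh [85.9 88.8] ang 0.1 z med 0.0325 mean [0.4734 0.0148]
top slab 5953 rect c [543.5 -75.6] wh [256.7 217.8] ang 8.02 z med 0.0207 mean [ 0.5378 -0.0834]
top slab+b 6228 rect c [541.  -58.3] wh [256.7 252.6] ang 8.02 z med 0.0207 mean [ 0.5377 -0.0818]
top green none
top timer none
side mat 4490 rect c [575.3 308.6] wh [ 98.4 242.9] ang 3.53 z med 0.0035 mean [0.5719 0.3443]
side handle 490 rect c [574.3 348.9] wh [15.2 96.6] ang 3.91 z med 0.0492 mean [0.5737 0.3542]
side blade 796 rect c [581.9 234. ] wh [61.2 70. ] ang 4.17 z med 0.0059 mean [0.5816 0.2351]
side pale 83 rect c [602.4 -39.5] wh [70.5 20.4] ang 8.09 z med 0.021 mean 
[... 180 characters left out ...]
 0.0193 mean [ 0.5414 -0.0602]
side slab+b 3476 rect c [540.5 -51.6] wh [256.6 254.6] ang 7.73 z med 0.0194 mean [ 0.5419 -0.0559]
side green 49 rect c [ 475.6 -422.9] wh [29.  23.2] ang 7.13 z med 0.052 mean [ 0.4759 -0.4217]
side timer 236 rect c [ 477.3 -424.9] wh [88. 78.] ang 23.1 z med 0.0333 mean [ 0.4787 -0.4086]
[ 0.49252003 -0.26258992  0.18930791] [ 0.05086919 -0.04180668  0.13241932]
top handle y 0.296 0.393 slope dz/dy -0.001 dx/dy -0.067
grey 542 min [0.554 0.2   0.003] max [0.614 0.291 0.035] med [0.5835 0.2347 0.0072] slope 0.081
bisc 1014 [ 0.60595896 -0.079951    0.03256871] [ 0.56080648 -0.12771422  0.02787823] [ 0.65147798 -0.0349425   0.03813165]
tilt 0.17899993944267883
```

View pics/top6.png

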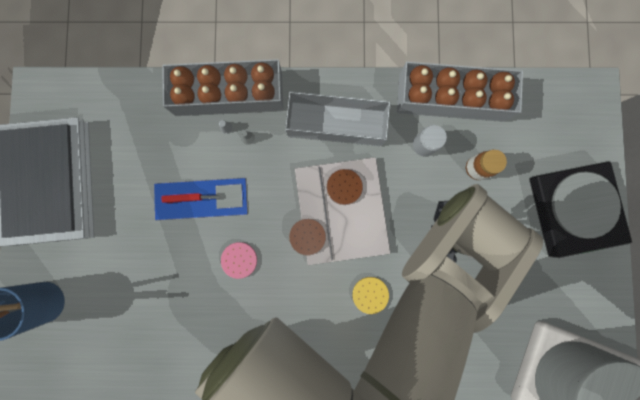

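The biscuit lies flat at (345,187), the other one is unmoved at (307,238), and the spatula is flat in the middle of the mat at (200,198). Next is the button.

Request:
{"name": "drive_tool", "arguments": {"offset": [[-0.2, -0.03, 0], [-0.4, -0.06, 0], [-0.6, -0.1, 0.05], [-0.8, -0.14, 0.1], [-0.98, -0.16, 0.2], [-0.98, -0.16, 0.264], [-0.98, -0.16, 0.264], [-0.98, -0.16, 0.264]], "angular": [[0, 0, 0], [0, 0, 0], [0, 0, 0], [0, 0, 0], [0, 0, 0], [0, 0, 0], [0, 0, 0], [0, 0, 0]]}}

```text
time: 14.98
eef_pos: [0.4785, -0.408, 0.15]
orientation: [0.685, 0.729, 0.0, -0.001]
ft_force: [1.6, 0.1, 0.3]
grip_width: 0.002
finger_force: 0.0
```

```bash
python3 go.py .477 -.431 .069 3.5
```

```text
t 14.98 pos [ 0.4785 -0.408   0.15  ] F [1.6 0.1 0.3] grip 0.002 0.0
offset [-0.153, -0.019, 0.54] ang [-0.0004, -0.0008, 0.0007]
```

Request:
{"name": "drive_tool", "arguments": {"offset": [[-0.15, -0.02, 0], [-0.15, -0.02, 0.15], [-0.15, -0.02, 0.3], [-0.15, -0.02, 0.4], [-0.15, -0.02, 0.46], [-0.15, -0.02, 0.49], [-0.15, -0.02, 0.51], [-0.15, -0.02, 0.53], [-0.15, -0.02, 0.54], [-0.15, -0.02, 0.54], [-0.15, -0.02, 0.54]], "angular": [[0, 0, 0], [0, 0, 0], [0, 0, 0], [0, 0, 0], [0, 0, 0], [0, 0, 0], [0, 0, 0], [0, 0, 0], [0, 0, 0], [0, 0, 0], [0, 0, 0]]}}

```text
time: 15.9
eef_pos: [0.4769, -0.4324, 0.0702]
orientation: [0.685, 0.728, 0.0, 0.001]
ft_force: [1.5, 3.0, 5.0]
grip_width: 0.0
finger_force: 2.4
```

Request:
{"name": "drive_tool", "arguments": {"offset": [[0, 0, 0.008], [0, 0, 0.016], [0, 0, 0.022], [0, 0, 0.022]], "angular": [[0, 0, 0], [0, 0, 0], [0, 0, 0], [0, 0, 0]]}}

```text
time: 16.23
eef_pos: [0.4769, -0.4325, 0.0697]
orientation: [0.685, 0.728, -0.0, 0.002]
ft_force: [-3.7, 9.8, 25.3]
grip_width: 0.003
finger_force: 12.7
```

The force climbed to 25 N with no further travel, so the button is at its stop. I'm letting go and retreating.

Request:
{"name": "drive_tool", "arguments": {"offset": [[0, 0, -0.05], [0, 0, -0.15], [0, 0, -0.3], [0, 0, -0.5], [0, 0, -0.7], [0, 0, -0.7], [0, 0, -0.7], [0, 0, -0.7]], "angular": [[0, 0, 0], [0, 0, 0], [0, 0, 0], [0, 0, 0], [0, 0, 0], [0, 0, 0], [0, 0, 0], [0, 0, 0]]}}

```text
time: 16.9
eef_pos: [0.4759, -0.4324, 0.1701]
orientation: [0.685, 0.728, -0.0, -0.001]
ft_force: [0.5, -0.2, -0.5]
grip_width: -0.003
finger_force: 0.0
```

```bash
python3 -c "
from bench import ticket,env
s=env.observe(); print(s['time'],s['eef_pos'],s['ft_force']); print(ticket.job_done())"
```

```text
16.9 [ 0.47594779 -0.43242968  0.17011719] [ 0.48877216 -0.20447647 -0.53399051]
the job is handed in; nothing more can be done
None
```

I turned the pale biscuit over: it lies flat, dark face up, beyond the strip. The spatula is back flat on the middle of its mat, the green button was pressed to its stop and released, and the job was handed in at 16.9 s; no verdict came back.

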